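# Sweep the lathe offcuts into the catch tray

## Robot

A 6-joint arm with a two-finger parallel gripper is mounted at the origin on the work surface. World frame = base frame: x ahead of the robot, y to its left, z up, the work surface at z = 0. Lengths are in m, angles in rad, forces in N, time in s.
With the tool pointing down it reaches from about 0.275 to 0.875 m from the base axis. Payload 12.5 kg.
Tool frame: the origin (TCP) lies between the finger pads; the fingertips stand 22 mm ahead of it and the grasp point (between the pads) lies 3 mm ahead of it; z points along the fingers, y is the direction in which the jaws open and shut (so a half turn about z gives the same grasp; the last joint's range is limited). The gripper opens to 85 mm and grips with 20 to 120 N. Pads are 22 mm wide; open, the fingers measure 114 mm over their backs; the gripper's body (76 mm by 85 mm) begins 54 mm behind the grasp point. The pads swing forward as they close: fully open they stand 13 mm farther back than shut.
Start: joints at [1.151, 0.351, 1.652, -0, 1.139, -0.085], TCP at [0.181, 0.519, 0.253] pointing down, gripper open.
Joint ranges: [-2.75, 2.75], [-0.79, 2.1], [0.01, 2.65], [-1.57, 4.71], [0.07, 3.14], [-2.87, 2.87]. Speed limits (rad/s): [2.22, 2.22, 2.79, 3.14, 3.14, 3.14].

## Interface

Orientations are given as a unit quaternion [x, y, z, w].
In Python, from plant import env, capture gives the robot as it stands.
- The arm moves only by the shell command python3 -m inch 'ROWS'. ROWS is JSON, a list of rows, each a list of 5 numbers: the shift along the tool's x, y, z in m, then the turn about the tool's z in rad, then the gripper's target within -1 to 1 (shut at 1, half-way at 0, fully open at -1). A call has 1 to 12 rows; each row shifts and turns the commanded pose from where the row before left it, along the tool's axes as they then stand; what a row does not reach is not made up. A row lasts 1/12 s, in which the tool goes at most 41.7 mm and 7.16 degrees, less where a joint would pass 70% of its speed; a pose out of reach is approached as far as the arm can. A call with a gripper value outside its range is refused whole. The fingers move at their own pace and stop on an object; the grip force is fixed at half the most. Time passes only in rows, so rows that do not move let the fingers close. It gives the time, the measured TCP pose, the force and the opening at its end, in the units of the state.
- env.sense(): the state, without advancing time (a new reading comes with each control period).
- capture(name): name is "side" or "top"; returns a dict with "pixels" (384x512x3 uint8, red, green, blue), "range_z" (384x512 float32, m along the optical axis (not along the pixel's ray), 0 where there is no reading), "fx", "fy", "cx", "cy" (pixels), "xyz" and "attitude" of the camera in the world. Camera axes: x right, y up, looking along -z (the intrinsics and any distortion apply to the point x, -y, -z); pixel columns grow to the right and rows downward; lengths in m; the calibration is good to about 2 mm. A picture is of the moment at which its call begins.
- env.job_done(): hands the job in, once; it reports no verdict.
The state is a dict: "t": time; "q": joint angles; "qvel": joint speeds; "joint_torque": joint torques, N m; "eef_pos": TCP position; "tcp_rot": TCP orientation; "wrist_force": force on the tool from outside, world axes, zero at the start; "ft_torque": the same for the moment, N m; "opening": finger opening in m.
Only numpy, scipy, OpenCV 4.12 (cv2) and the standard library are available. Lean on these libraries where they do the work, as an engineer would, in place of code of your own. Each camera call takes 0.05 s, during which the arm holds its last target.

## Task

Clear the bench: use the fingers to sweep the three steel offcuts along the bench through the open front of the blue catch tray, until each lies flat and wholly inside it. Push them gently and steadily, without pinching, picking up, tipping or flicking any of them, and leave the finished brass bush and everything else on the bench where it is.

Things in the scene. Friction and masses are not known exactly. Their poses are not given: they have to be found in the camera images.
- tray: catch tray, blue walls, grey floor, fixed, place and yaw vary: three walls 30 mm high, 3 mm thick, open front, floor flush with the bench (no step). Inside 130 mm deep (its x), 170 mm wide (its y). Origin at the centre of the floor, at bench height; +x points inward, from the open front (x = -65 mm) to the back wall (inner face x = +65 mm); side walls' inner faces at y = +-85 mm
- offcut1: steel offcut: a plain solid steel disc, 40 mm diameter, 25 mm high, about 0.24 kg, lying flat and loose on the bench, slides when pushed. Origin at the centre of its underside, z up
- offcut2: steel offcut: a plain solid steel disc, 40 mm diameter, 25 mm high, about 0.24 kg, lying flat and loose on the bench, slides when pushed. Origin at the centre of its underside, z up
- offcut3: steel offcut: a plain solid steel disc, 40 mm diameter, 25 mm high, about 0.24 kg, lying flat and loose on the bench, slides when pushed. Origin at the centre of its underside, z up
- bush: finished brass bush, a tube standing on end among the offcuts, 34 mm diameter, 18 mm bore, 34 mm high, loose. Origin at the centre of its underside. To be left alone
- chuck_key: dark steel T-shaped chuck key lying loose on the bench, about 110 mm by 90 mm, 14 mm high. Origin under the middle of its shank (x along the shank, crossbar at x = +40 mm). To be left alone
- screwdriver: screwdriver with a red handle lying at the right of the bench. Origin under its middle. To be left alone
- wrench: steel open-ended wrench lying loose beyond the offcuts, roughly across the bench. Origin under its middle. To be left alone
- jar: small clear jar with a blue cap standing at the right near side of the bench, 60 mm diameter, 70 mm high. Origin at the centre of its underside. To be left alone

How it is judged:
At the end, for the whole second after the job is handed in: All three offcuts lie flat on the tray floor and at rest, wholly between its walls and behind its open front (up to 3 mm may stick out), and the brass bush is within 12 mm, every other loose thing within 20 mm, of where it was (x of offcut1 in the frame of tray between -0.048 and 0.07 m and y of offcut1 in the frame of tray between -0.085 and 0.085 m and height (world z) of each of offcut1, offcut2, offcut3 below 0.006 m and angle between each of offcut1, offcut2, offcut3's own z axis and vertical below 0.15 rad and linear speed of each of offcut1, offcut2, offcut3 below 0.02 m/s and x of offcut2 in the frame of tray between -0.048 and 0.07 m and y of offcut2 in the frame of tray between -0.085 and 0.085 m and x of offcut3 in the frame of tray between -0.048 and 0.07 m and y of offcut3 in the frame of tray between -0.085 and 0.085 m and distance of bush from where it was at the start of the episode below 0.012 m and distance of each of chuck_key, wrench, jar, screwdriver from where it was at the start of the episode below 0.02 m); the robot touches nothing.
It fails at once if an offcut is lifted or tipped (its underside centre more than 8 mm off the bench, or tilted over 0.4 rad) (height (world z) of any of offcut1, offcut2, offcut3 above 0.008 m or angle between any of offcut1, offcut2, offcut3's own z axis and vertical above 0.4 rad).
It fails at once if an offcut is pinched or rammed (the fingers press on it with more than 25 N) (contact force between any of offcut1, offcut2, offcut3 and the fingers above 25 N).
It fails at once if an offcut is flicked (faster than 0.6 m/s) (linear speed of any of offcut1, offcut2, offcut3 above 0.6 m/s).
It fails at once if the brass bush is moved more than 12 mm (distance of bush from where it was at the start of the episode above 0.012 m).
It fails at once if another bystander is moved more than 20 mm (distance of any of chuck_key, wrench, jar, screwdriver from where it was at the start of the episode above 0.02 m).
It also fails if it takes over 72 s, if anything falls off the work surface, if the arm or the gripper's body presses on something with over 40 N, if the wrist force passes 120 N, or if a joint passes its speed limit or range.

## Working session

There is one attempt and no reset: what is moved stays moved. The work goes in short steps, Python scripts to look and compute and a shell command to move; the robot and the scene stay as the last step left them, time stands still between calls to the robot, and variables do not carry over. Pictures are saved under pics/ and viewed, and the job is handed in when it is done.

```bash
ls; mkdir -p pics; cat > h.py <<'E'
import numpy as np,cv2
from scipy.spatial.transform import Rotation as R
from plant import env,capture
def world(c):
    H,W=c["range_z"].shape
    u,v=np.meshgrid(np.arange(W),np.arange(H)); z=c["range_z"]
    p=np.stack([(u-c["cx"])/c["fx"]*z,-(v-c["cy"])/c["fy"]*z,-z],-1)
    a=np.array(c["attitude"]); Rm=R.from_quat(a).as_matrix() if a.size==4 else a
    return p@Rm.T+np.array(c["xyz"])
E
python3 - <<'E'
from h import *
s=env.sense();print({k:np.round(v,3).tolist() for k,v in s.items()})
for n in("top","side"):
    c=capture(n);print({k:c[k] for k in c if k not in("pixels","range_z")})
    cv2.imwrite(f"pics/{n}0.png",c["pixels"][...,::-1]);np.save(f"{n}0.npy",world(c))
E
```

```text
pics
{'t': 0.0, 'q': [1.151, 0.351, 1.652, 0.0, 1.139, -0.085], 'qvel': [-0.0, 0.0, 0.001, -0.001, 0.0, 0.001], 'joint_torque': [0.003, -50.611, -29.141, 0.0, 0.005, -0.0], 'eef_pos': [0.181, 0.519, 0.253], 'tcp_rot': [0.167, 0.986, -0.001, -0.0], 'wrist_force': [-0.26, 0.533, 0.058], 'ft_torque': [-0.052, 0.014, -0.013], 'opening': 0.085}
{'fx': 441.35847390330366, 'fy': 441.35847390330366, 'cx': 248.56154363361821, 'cy': 187.8781694526241, 'xyz': array([ 0.3084384 , -0.10505062,  1.21570787]), 'attitude': array([-0.07379803,  0.0726579 ,  0.71264077, -0.69384279])}
{'fx': 375.75037701648, 'fy': 375.75037701648, 'cx': 254.57067390321782, 'cy': 192.04376035479916, 'xyz': array([0.41747627, 0.52742302, 0.71419381]), 'attitude': array([-0.04214771,  0.37388749,  0.92277856, -0.08313507])}
```

View pics/top0.png

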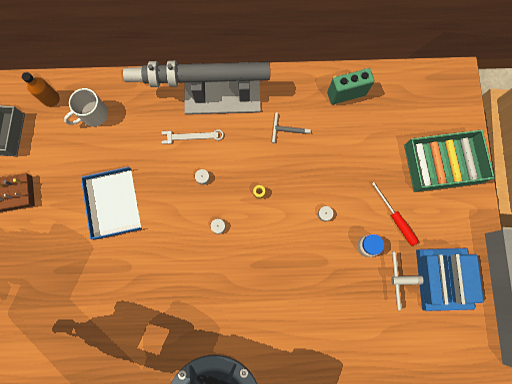

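View pics/side0.png

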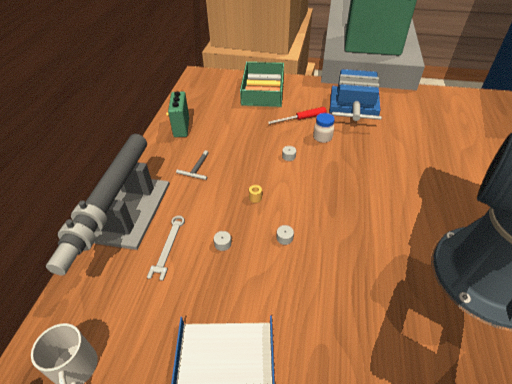

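The top view shows the tray at about (112,203) with its open front to the right. The offcuts are at (203,177), (218,226) and (326,213), and the bush is at (259,190). The wrench is at (193,136), the key at (290,128), the screwdriver at (397,215) and the jar at (372,245). The side view agrees.

```bash
cat >> h.py <<'E'
def blobs(P,lo,hi,xmin=.1):
    m=((P[...,2]>lo)&(P[...,2]<hi)&np.isfinite(P[...,2])&(P[...,0]>xmin)&(P[...,0]<.9)&(abs(P[...,1])<.7)).astype(np.uint8)
    n,l,st,ce=cv2.connectedComponentsWithStats(m)
    for i in range(1,n):
        if st[i,4]<25: continue
        q=P[l==i]; (cx,cy),r=cv2.minEnclosingCircle(q[:,:2].astype(np.float32))
        rc=cv2.minAreaRect((q[:,:2]*1000).astype(np.float32))
        print(ce[i].round(),"n",st[i,4],"mean",q.mean(0).round(4),"z98",np.percentile(q[:,2],98).round(4),"circ",round(cx,4),round(cy,4),round(r,4),"rect",np.round(rc[0]),np.round(rc[1]),round(rc[2],1))
E
python3 - <<'E'
from h import *
for n in("top","side"):
    P=np.load(f"{n}0.npy");print(n, "bench z",np.nanmedian(P[...,2]));blobs(P,.008,.08)
    print("tops");blobs(P,.020,.04)
E
```

```text
top bench z -0.001565933354889304
[222.  97.] n 1820 mean [ 0.8317 -0.0376  0.016 ] z98 0.0703 circ 0.839 -0.0353 0.1177 rect [838. -37.] [218.  99.] 90.0
[346.  93.] n 426 mean [ 0.8209 -0.3899  0.0455] z98 0.079 circ 0.8399 -0.4002 0.0575 rect [ 821. -398.] [115.  41.] 83.2
[48. 96.] n 271 mean [0.8358 0.4548 0.0444] z98 0.0782 circ 0.845 0.465 0.0251 rect [837. 458.] [24. 50.] 43.3
[ 82. 100.] n 341 mean [0.8219 0.3587 0.0469] z98 0.0788 circ 0.806 0.3438 0.0353 rect [817. 354.] [32. 70.] 40.3
[ 90. 116.] n 449 mean [0.7742 0.3331 0.046 ] z98 0.0784 circ 0.7893 0.353 0.0573 rect [774. 343.] [ 46. 114.] 32.6
[ 11. 129.] n 689 mean [0.7456 0.5573 0.036 ] z98 0.0611 circ 0.7429 0.5764 0.0703 rect [743. 578.] [ 64. 131.] 84.4
[286. 128.] n 221 mean [ 0.7348 -0.2183  0.0117] z98 0.017 circ 0.7358 -0.2263 0.0616 rect [ 721. -219.] [115.  82.] 60.3
[433. 161.] n 2032 mean [ 0.6193 -0.6193  0.0319] z98 0.0611 circ 0.6179 -0.6328 0.0999 rect [ 618. -632.] [142. 147.] 5.2
[100. 202.] n 491 mean [0.5315 0.3038 0.0219] z98 0.0319 circ 0.5308 0.2751 0.1096 rect [531. 276.] [178. 136.] 11.1
[20
[... 6570 characters left out ...]
 25.0
[285. 232.] n 193 mean [ 0.4589 -0.0143  0.0237] z98 0.0262 circ 0.4607 -0.015 0.0212 rect [459. -15.] [37. 40.] 7.0
[222. 238.] n 195 mean [0.5992 0.0279 0.0236] z98 0.0258 circ 0.6006 0.027 0.0212 rect [599.  27.] [37. 40.] 14.4
[177. 351.] n 174 mean [0.6171 0.29   0.0273] z98 0.0307 circ 0.6195 0.2874 0.0597 rect [618. 287.] [  4. 119.] 11.3
[272. 350.] n 125 mean [0.4477 0.2583 0.0286] z98 0.0315 circ 0.4485 0.2557 0.0604 rect [448. 256.] [  3. 121.] 11.2
[ 58. 350.] n 262 mean [0.8286 0.3293 0.0304] z98 0.0396 circ 0.8148 0.3346 0.0328 rect [824. 330.] [65. 22.] 63.2
[ 83. 369.] n 238 mean [0.7681 0.3516 0.0301] z98 0.0397 circ 0.7812 0.3436 0.0345 rect [771. 345.] [69. 21.] 84.2
```

```bash
cat >> h.py <<'E'
TC=np.array([.532,.274]);TX=np.array([-.193,.981]);TY=np.array([-.981,-.193])
def tray(p): d=np.array(p)-TC; return np.array([d@TX,d@TY])
def wld(t): return TC+t[0]*TX+t[1]*TY
def go(xy,z=None,phi=None):
    s=env.sense();Rm=R.from_quat(s["tcp_rot"]).as_matrix();p=s["eef_pos"]
    ph=np.degrees(np.arctan2(Rm[1,0],Rm[0,0]))
    d=np.array([xy[0]-p[0],xy[1]-p[1],(p[2] if z is None else z)-p[2]])
    print("t",s["t"],"pos",np.round(p,4),"phi",ph.round(2),"open",s["opening"],"shift tool",(Rm.T@d).round(4),"turn",None if phi is None else np.radians(ph-phi).round(4))
E
python3 -m inch '[[-0.029,-0.019,0.004,0,0.5],[-0.029,-0.019,0.004,0,0.5],[-0.029,-0.019,0.004,0,0.5],[-0.029,-0.019,0.004,0,0.5],[-0.029,-0.019,0.004,0,0.5],[-0.029,-0.019,0.004,0,0.5],[-0.029,-0.019,0.004,0,0.5],[-0.029,-0.019,0.004,0,0.5],[-0.029,-0.019,0.004,0,0.5],[-0.029,-0.019,0.004,0,0.5]]'
python3 -m inch '[[-0.029,-0.019,0.004,0,0.5],[-0.029,-0.019,0.004,0,0.5],[-0.029,-0.019,0.004,0,0.5],[-0.029,-0.019,0.004,0,0.5],[-0.029,-0.019,0.004,0,0.5],[-0.029,-0.019,0.004,0,0.5],[-0.029,-0.019,0.004,0,0.5],[-0.029,-0.019,0.004,0,0.5],[-0.029,-0.019,0.004,0,0.5],[-0.029,-0.019,0.004,0,0.5]]'
python3 -m inch '[[0,0,0,0.1,0.5],[0,0,0,0.1,0.5],[0,0,0,0.1,0.5],[0,0,0,0.1,0.5],[0,0,0,0.1,0.5],[0,0,0,0.1,0.5],[0,0,0,0.1,0.5],[0,0,0,0.1,0.5],[0,0,0,0.1,0.5],[0,0,0,0.1,0.5],[0,0,0,0.15,0.5],[0,0,0,0,0.5]]'
python3 - <<'E'
from h import *
A=np.array([.599,.025]);t=wld([.037,-.05]);u=(t-A)/np.linalg.norm(t-A);print(t,u,np.degrees(np.arctan2(u[1],u[0])))
go(A-.055*u,.03,np.degrees(np.arctan2(u[1],u[0])))
for p in([.599,.025],[.4588,-.017],[.486,-.313],[.55,-.132]):print(tray(p))
E
```

```text
t: 0.93
eef_pos: [0.3928, 0.2431, 0.213]
tcp_rot: [0.167, 0.986, -0.0, -0.0]
wrist_force: [0.7, 1.0, 0.3]
opening: 0.0217
t: 1.77
eef_pos: [0.6043, -0.0316, 0.1727]
tcp_rot: [0.167, 0.986, 0.0, -0.0]
wrist_force: [0.1, 1.0, 0.1]
opening: 0.0213
t: 2.77
eef_pos: [0.6034, -0.03, 0.1729]
tcp_rot: [0.669, 0.743, -0.0, -0.0]
wrist_force: [-0.1, -0.5, 0.2]
opening: 0.0212
[0.573909 0.319947] [-0.08476337  0.99640111] 94.8624175810951
t 2.7667 pos [ 0.6034 -0.03    0.1729] phi 96.03 open 0.02120307811206222 shift tool [0.0002 0.0003 0.1429] turn 0.0203
[-0.2572  -0.01767]
[-0.2713434  0.1279722]
[-0.566969  0.158417]
[-0.40176  0.0607 ]
```

```bash
python3 -m inch '[[0,0,0.015,0.01,0.5],[0,0,0.015,0.01,0.5],[0,0,0.015,0,0.5],[0,0,0.015,0,0.5],[0,0,0.015,0,0.5],[0,0,0.015,0,0.5],[0,0,0.015,0,0.5],[0,0,0.015,0,0.5],[0,0,0.012,0,0.5],[0,0,0.008,0,0.5],[0,0,0.003,0,0.5],[0,0,0,0,0.5]]'
python3 - <<'E'
from h import *
go([.6037,-.0298],.03)
for n in("top","side"):
    c=capture(n);cv2.imwrite(f"pics/{n}1.png",c["pixels"][...,::-1])
E
```

```text
t: 3.77
eef_pos: [0.6034, -0.03, 0.0298]
tcp_rot: [0.674, 0.739, -0.0, -0.0]
wrist_force: [-0.2, 0.4, 0.6]
opening: 0.0215
t 3.7667 pos [ 0.6034 -0.03    0.0298] phi 95.28 open 0.02146014375848433 shift tool [ 0.0001  0.0003 -0.0002] turn None
```

View pics/side1.png

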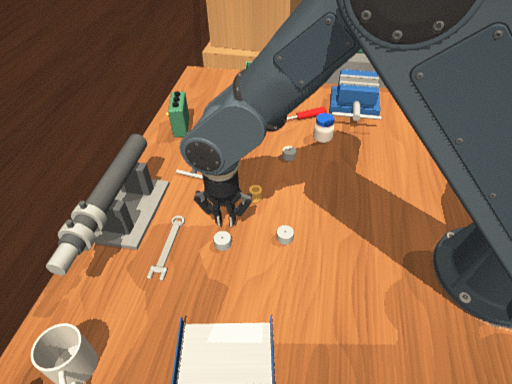

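The side view shows the fingertips at (225,218), directly behind offcut A at (222,240). I'll push along tool x.

```bash
python3 -m inch '[[0.006,0,0,0,0.5],[0.005,0,0,0,0.5],[0.004,0,0,0,0.5],[0.003,0,0,0,0.5],[0.003,0,0,0,0.5],[0.003,0,0,0,0.5],[0.003,0,0,0,0.5],[0.003,0,0,0,0.5],[0.004,0,0,0,0.5],[0.005,0,0,0,0.5],[0.006,0,0,0,0.5],[0.007,0,0,0,0.5]]'
python3 -m inch '[[0.008,0,0,0,0.5],[0.008,0,0,0,0.5],[0.008,0,0,0,0.5],[0.008,0,0,0,0.5],[0.008,0,0,0,0.5],[0.008,0,0,0,0.5],[0.008,0,0,0,0.5],[0.007,0,0,0,0.5],[0.006,0,0,0,0.5],[0.005,0,0,0,0.5],[0.003,0,0,0,0.5],[0.001,0,0,0,0.5]]'
python3 - <<'E'
from h import *
go([.6037,-.0298],.03)
for n in("top","side"):
    c=capture(n);cv2.imwrite(f"pics/{n}2.png",c["pixels"][...,::-1])
    print(n);blobs(world(c),.02,.028,.4)
E
```

```text
t: 4.87
eef_pos: [0.5989, 0.0222, 0.0303]
tcp_rot: [0.674, 0.738, 0.0, 0.0]
wrist_force: [0.5, -1.9, 0.4]
opening: 0.0213
t: 5.87
eef_pos: [0.5917, 0.0999, 0.0303]
tcp_rot: [0.674, 0.739, -0.0, -0.0]
wrist_force: [-0.9, -1.9, 1.0]
opening: 0.0211
t 5.8667 pos [0.5917 0.0999 0.0303] phi 95.23 open 0.02114757461181392 shift tool [-1.302e-01  1.000e-04  3.000e-04] turn None
top
[ 18. 122.] n 36 mean [0.7702 0.547  0.0243] z98 0.0275 circ 0.7679 0.5477 0.0298 rect [768. 547.] [ 4. 59.] 84.7
[ 76. 121.] n 27 mean [0.7681 0.3824 0.0237] z98 0.0274 circ 0.7672 0.383 0.014 rect [768. 384.] [11. 27.] 26.7
[ 14. 143.] n 35 mean [0.7062 0.5537 0.0239] z98 0.0276 circ 0.7055 0.5539 0.0288 rect [705. 553.] [ 6. 57.] 83.5
[453. 160.] n 255 mean [ 0.6245 -0.6792  0.0246] z98 0.0279 circ 0.6261 -0.6712 0.0658 rect [ 628. -679.] [130.  36.] 14.3
[438. 161.] n 262 mean [ 0.6222 -0.6358  0.0245] z98 0.0279 circ 0.6218 -0.6332 0.0636 rect [ 623. -638.] [126.  27.] 10.0
[422. 164.] n 244 mean [ 0.6151 -0.5925  0.0243] z98 0.0277 circ 0.6181 -0.5921 0.0633 rect [ 618. -593.] [125.  22.] 5.7
[ 83. 183.] n 
[... 805 characters left out ...]
[81. 27.] 19.8
[119. 229.] n 65 mean [0.8449 0.0432 0.0241] z98 0.0277 circ 0.852 0.0354 0.034 rect [847.  45.] [68. 28.] 24.7
[285. 232.] n 192 mean [ 0.4591 -0.0143  0.0237] z98 0.0264 circ 0.4587 -0.0155 0.0208 rect [460. -16.] [38. 39.] 33.9
[214. 277.] n 271 mean [0.5894 0.129  0.0236] z98 0.0265 circ 0.5854 0.124 0.0265 rect [586. 129.] [46. 40.] 13.4
[ 58. 352.] n 98 mean [0.8301 0.3306 0.0241] z98 0.0277 circ 0.8181 0.3336 0.0306 rect [827. 330.] [61. 19.] 64.9
[ 83. 371.] n 97 mean [0.7681 0.3534 0.024 ] z98 0.0276 circ 0.7784 0.3465 0.032 rect [770. 348.] [64. 17.] 77.9
[175. 362.] n 35 mean [0.6129 0.3101 0.0253] z98 0.0279 circ 0.6136 0.3091 0.0174 rect [614. 309.] [ 4. 35.] 10.7
```

View pics/side2.png

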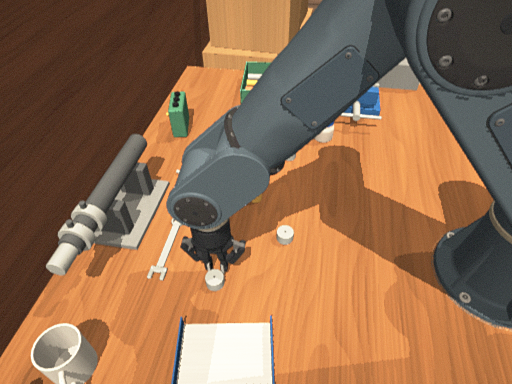

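View pics/top2.png

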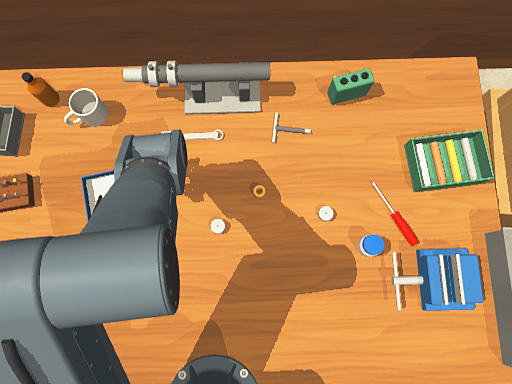

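Offcut A sits in the cradle at (214,278) in the side view. TCP + 28 mm gives the same place as the depth data, so I'll carry on into the tray.

```bash
python3 -m inch '[[0.003,0,0,0,0.5],[0.005,0,0,0,0.5],[0.007,0,0,0,0.5],[0.008,0,0,0,0.5],[0.008,0,0,0,0.5],[0.008,0,0,0,0.5],[0.008,0,0,0,0.5],[0.008,0,0,0,0.5],[0.008,0,0,0,0.5],[0.008,0,0,0,0.5],[0.008,0,0,0,0.5],[0.008,0,0,0,0.5]]'
python3 -m inch '[[0.008,0,0,0,0.5],[0.008,0,0,0,0.5],[0.008,0,0,0,0.5],[0.008,0,0,0,0.5],[0.008,0,0,0,0.5],[0.008,0,0,0,0.5],[0.008,0,0,0,0.5],[0.008,0,0,0,0.5],[0.008,0,0,0,0.5],[0.007,0,0,0,0.5],[0.005,0,0,0,0.5],[0.003,0,0,0,0.5]]'
python3 -m inch '[[0.004,0,0,0,0.5],[0.002,0,0,0,0.5],[0.001,0,0,0,0.5],[0,0,0,0,0.5]]'
python3 - <<'E'
from h import *
s=env.sense();p=s["eef_pos"];Rm=R.from_quat(s["tcp_rot"]).as_matrix()
print(p,tray(p[:2]+.0283*Rm[:2,0]))
for n in("side",):
    c=capture(n);cv2.imwrite(f"pics/{n}3.png",c["pixels"][...,::-1])
    print(n);blobs(world(c),.02,.028,.4)
E
```

```text
t: 6.97
eef_pos: [0.5838, 0.1869, 0.0303]
tcp_rot: [0.674, 0.739, -0.0, -0.0]
wrist_force: [-0.3, -1.2, -0.7]
opening: 0.0214
t: 7.97
eef_pos: [0.5759, 0.2735, 0.0303]
tcp_rot: [0.674, 0.739, 0.0, -0.0]
wrist_force: [0.8, -1.3, -0.8]
opening: 0.0216
t: 8.3
eef_pos: [0.5754, 0.2798, 0.0303]
tcp_rot: [0.674, 0.739, 0.0, -0.0]
wrist_force: [0.4, -0.6, -0.0]
opening: 0.0211
[0.5753621  0.27979684 0.03028191] [ 0.02546144 -0.04657488]
side
[263.  82.] n 108 mean [ 0.6248 -0.6737  0.0246] z98 0.0277 circ 0.6244 -0.676 0.0577 rect [ 624. -675.] [115.  20.] 5.1
[262.  88.] n 106 mean [ 0.619  -0.6314  0.0242] z98 0.0276 circ 0.6235 -0.6387 0.0629 rect [ 623. -634.] [125.  24.] 4.8
[260. 100.] n 88 mean [ 0.6132 -0.5581  0.0243] z98 0.0276 circ 0.6127 -0.5573 0.0694 rect [ 613. -560.] [139.  11.] 5.1
[179. 131.] n 36 mean [ 0.8277 -0.3452  0.0242] z98 0.0278 circ 0.8288 -0.3486 0.0219 rect [ 827. -345.] [44.  9.] 19.3
[137. 190.] n 69 mean [ 0.853  -0.086   0.0243] z98 0.0276 circ 0.8588 -0.0955 0.0399 rect [855. -85.] [79. 25.] 18.8
[119. 229.] n 67 mean [0.8443 0.0425 0.0241] z98 0.0276 circ 0.8521 0.0339 0.0341 rect [847.  45.] [68. 25.] 23.3
[ 59. 351.] n 99 mean [0.8295 0.3299 0.0239] z98 0.0277 circ 0.818 0.3331 0.0311 rect [826. 329.] [62. 18.] 63.3
[ 83. 371.] n 88 mean [0.7685 0.3539 0.0241] z98 0.0277 circ 0.7782 0.3466 0.032 rect [770. 348.] [64. 17.] 78.1
[197. 366.] n 440 mean [0.5732 0.3087 0.0237] z98 0.0265 circ 0.5697 0.3045 0.0261 rect [573. 307.] [45. 39.] 85.8
```

View pics/side3.png

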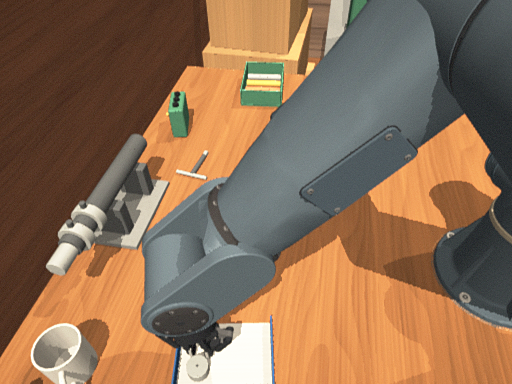

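Offcut A is in the tray at (197,366), about x=+25 mm in the tray frame. I'll push it 9 mm more, back straight off and lift.

```bash
python3 -m inch '[[0.002,0,0,0,0.5],[0.003,0,0,0,0.5],[0.002,0,0,0,0.5],[0.002,0,0,0,0.5],[0,0,0,0,0.5],[-0.003,0,0,0,0.5],[-0.006,0,0,0,0.5],[-0.01,0,0,0,0.5],[-0.015,0,0,0,0.5],[-0.02,0,0,0,0.5],[-0.02,0,-0.01,0,0.5],[-0.02,0,-0.02,0,0.5]]'
python3 - <<'E'
from h import *
B=np.array([.4588,-.017]);t=wld([-.11,.045]);u=(t-B)/np.linalg.norm(t-B);ph=np.degrees(np.arctan2(u[1],u[0]));print(ph,np.linalg.norm(t-B),B-.055*u)
go(B-.055*u,.08,ph)
E
```

```text
t: 9.35
eef_pos: [0.5818, 0.1924, 0.0586]
tcp_rot: [0.674, 0.738, -0.002, -0.001]
wrist_force: [0.4, 0.9, -0.5]
opening: 0.0213
73.91650358912182 0.18150946325191977 [ 0.44356292 -0.06984724]
t 9.35 pos [0.5818 0.1924 0.0586] phi 95.18 open 0.021260777702419686 shift tool [-0.2487 -0.1614 -0.0206] turn 0.3712
```

```bash
python3 -m inch '[[0,0,-0.02,0,0.5],[0,0,-0.02,0,0.5],[-0.025,-0.016,-0.02,0,0.5],[-0.025,-0.016,0,0,0.5],[-0.025,-0.016,0,0,0.5],[-0.025,-0.016,0,0,0.5],[-0.025,-0.016,0,0,0.5],[-0.025,-0.016,0,0,0.5],[-0.025,-0.016,0,0,0.5],[-0.025,-0.016,0,0,0.5],[-0.025,-0.016,0,0,0.5],[-0.025,-0.016,0,0,0.5]]'
python3 -m inch '[[0,0,0,0.1,0.5],[0,0,0,0.1,0.5],[0,0,0,0.1,0.5],[0,0,0,0.07,0.5],[0,0,0,0,0.5]]'
python3 - <<'E'
from h import *
go([.4435,-.0698],.03,73.9)
c=capture("side");cv2.imwrite(f"pics/side4.png",c["pixels"][...,::-1]);blobs(world(c),.02,.028,.4)
E
```

```text
t: 10.35
eef_pos: [0.4451, -0.0705, 0.1204]
tcp_rot: [0.675, 0.738, 0.0, 0.0]
wrist_force: [0.3, -0.6, 0.3]
opening: 0.0215
t: 10.77
eef_pos: [0.4459, -0.0694, 0.1203]
tcp_rot: [0.8, 0.6, -0.0, 0.0]
wrist_force: [0.0, 0.1, 1.4]
opening: 0.0213
t 10.7667 pos [ 0.4459 -0.0694  0.1203] phi 73.77 open 0.02134545510987127 shift tool [-0.001  -0.0022  0.0903] turn -0.0022
[261.  82.] n 94 mean [ 0.6305 -0.6741  0.0242] z98 0.0276 circ 0.6304 -0.679 0.0522 rect [ 630. -677.] [104.  23.] 7.8
[258.  88.] n 78 mean [ 0.6352 -0.6295  0.0246] z98 0.0277 circ 0.6394 -0.6382 0.0463 rect [ 639. -629.] [92. 20.] 4.5
[253.  99.] n 54 mean [ 0.6393 -0.5562  0.0245] z98 0.0276 circ 0.6396 -0.5566 0.0422 rect [ 640. -556.] [84.  9.] 4.6
[179. 131.] n 32 mean [ 0.8272 -0.3459  0.0235] z98 0.0275 circ 0.829 -0.3485 0.0217 rect [ 828. -345.] [43.  8.] 17.0
[138. 190.] n 65 mean [ 0.8515 -0.0863  0.0239] z98 0.0279 circ 0.8596 -0.0955 0.0407 rect [856. -85.] [81. 24.] 20.4
[255. 195.] n 27 mean [ 0.5479 -0.1185  0.0244] z98 0.0279 circ 0.5498 -0.1234 0.0154 rect [ 549. -119.] [31. 11.] 12.5
[119. 229.] n 71 mean [0.8452 0.0434 0.0243] z98 0.0279 circ 0.8522 0.0344 0.0339 rect [848.  44.] [67. 25.] 24.3
[285. 232.] n 195 mean [ 0.459  -0.0142  0.0235] z98 0.026 circ 0.4592 -0.0157 0.0207 rect [459. -16.] [37. 39.] 6.8
[ 59. 351.] n 97 mean [0.8298 0.3286 0.0239] z98 0.0279 circ 0.8182 0.333 0.0301 rect [827. 329.] [60. 19.] 64.2
[ 84. 371.] n 108 mean [0.7681 0.3529 0.0242] z98 0.0279 circ 0.7787 0.3457 0.0329 rect [770. 347.] [66. 17.] 80.0
[196. 372.] n 424 mean [0.5728 0.319  0.0236] z98 0.0259 circ 0.5727 0.3182 0.0203 rect [573. 318.] [39. 39.] 48.3
```

View pics/side4.png

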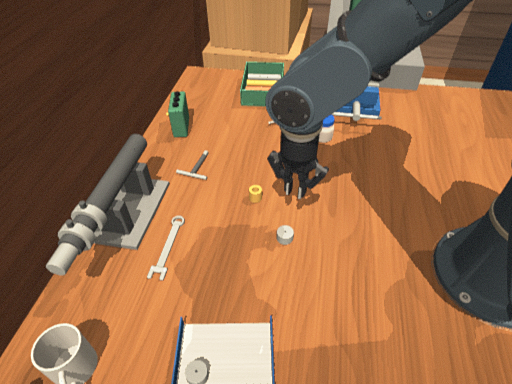

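Offcut A rests at (197,371), tray x about +36 mm, y about -49 mm. The fingers stand over the bench behind B, which is at (285,234). Next I'll descend and push leg 1.

```bash
python3 -m inch '[[-0.001,-0.002,0.012,0,0.5],[0,0,0.012,0,0.5],[0,0,0.012,0,0.5],[0,0,0.012,0,0.5],[0,0,0.012,0,0.5],[0,0,0.012,0,0.5],[0,0,0.008,0,0.5],[0,0,0.006,0,0.5],[0,0,0.004,0,0.5],[0,0,0,0,0.5]]'
python3 -m inch '[[0.006,0,0,0,0.5],[0.005,0,0,0,0.5],[0.004,0,0,0,0.5],[0.003,0,0,0,0.5],[0.003,0,0,0,0.5],[0.003,0,0,0,0.5],[0.003,0,0,0,0.5],[0.003,0,0,0,0.5],[0.004,0,0,0,0.5],[0.005,0,0,0,0.5],[0.006,0,0,0,0.5],[0.007,0,0,0,0.5]]'
python3 -m inch '[[0.008,0,0,0,0.5],[0.008,0,0,0,0.5],[0.008,0,0,0,0.5],[0.008,0,0,0,0.5],[0.008,0,0,0,0.5],[0.008,0,0,0,0.5],[0.008,0,0,0,0.5],[0.008,0,0,0,0.5],[0.008,0,0,0,0.5],[0.008,0,0,0,0.5],[0.008,0,0,0,0.5],[0.008,0,0,0,0.5]]'
python3 -m inch '[[0.008,0,0,0,0.5],[0.008,0,0,0,0.5],[0.008,0,0,0,0.5],[0.008,0,0,0,0.5],[0.007,0,0,0,0.5],[0.006,0,0,0,0.5],[0.005,0,0,0,0.5],[0.004,0,0,0,0.5],[0.003,0,0,0,0.5],[0.001,0,0,0,0.5],[0,0,0,0,0.5]]'
python3 - <<'E'
from h import *
s=env.sense();p=s["eef_pos"];Rm=R.from_quat(s["tcp_rot"]).as_matrix()
print(p,tray(p[:2]+.0283*Rm[:2,0]))
c=capture("side");cv2.imwrite(f"pics/side5.png",c["pixels"][...,::-1]);blobs(world(c),.02,.028,.4)
E
```

```text
t: 11.65
eef_pos: [0.444, -0.0689, 0.0299]
tcp_rot: [0.798, 0.602, -0.0, -0.0]
wrist_force: [-0.0, -0.1, -0.3]
opening: 0.0216
t: 12.65
eef_pos: [0.4587, -0.0184, 0.0303]
tcp_rot: [0.799, 0.602, -0.0, 0.0]
wrist_force: [0.6, -2.4, 1.0]
opening: 0.0207
t: 13.65
eef_pos: [0.4852, 0.0742, 0.0303]
tcp_rot: [0.799, 0.602, -0.0, 0.0]
wrist_force: [-0.6, -0.9, 0.8]
opening: 0.0211
t: 14.57
eef_pos: [0.5011, 0.1293, 0.0303]
tcp_rot: [0.799, 0.602, 0.0, -0.0]
wrist_force: [0.7, -0.1, -0.2]
opening: 0.0215
[0.50106804 0.12930942 0.03027716] [-0.11078656  0.0453741 ]
[263.  82.] n 112 mean [ 0.6226 -0.6741  0.0238] z98 0.0277 circ 0.6241 -0.674 0.058 rect [ 624. -674.] [116.  24.] 3.8
[262.  88.] n 109 mean [ 0.6191 -0.6316  0.0244] z98 0.0276 circ 0.6234 -0.6371 0.0629 rect [ 623. -633.] [125.  21.] 4.1
[260. 100.] n 84 mean [ 0.6136 -0.5583  0.0243] z98 0.0275 circ 0.6127 -0.5588 0.0692 rect [ 613. -558.] [138.   9.] 6.9
[180. 131.] n 33 mean [ 0.8261 -0.3464  0.0236] z98 0.0273 circ 0.8291 -0.3494 0.0219 rect [ 828. -345.] [44.  9.] 19.3
[138. 190.] n 72 mean [ 0.8509 -0.0862  0.0235] z98 0.0277 circ 0.8601 -0.0954 0.0406 rect [857. -85.] [81. 25.] 17.4
[119. 229.] n 72 mean [0.8439 0.0432 0.0241] z98 0.0279 circ 0.852 0.034 0.0338 rect [847.  45.] [67. 25.] 23.2
[249. 295.] n 318 mean [0.5094 0.1564 0.0236] z98 0.0271 circ 0.509 0.1492 0.0291 rect [512. 151.] [49. 51.] 50.4
[ 59. 351.] n 98 mean [0.8291 0.3289 0.0244] z98 0.0278 circ 0.8193 0.3331 0.0306 rect [827. 329.] [61. 19.] 63.9
[ 84. 371.] n 89 mean [0.7676 0.3533 0.0239] z98 0.0275 circ 0.7767 0.3486 0.0304 rect [769. 351.] [61. 15.] 73.5
[196. 372.] n 421 mean [0.5727 0.319  0.0236] z98 0.0262 circ 0.573 0.3182 0.0201 rect [573. 319.] [39. 39.] 51.0
```

View pics/side5.png

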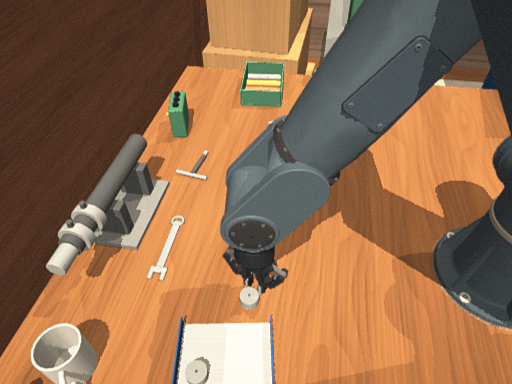

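Offcut B is at (249,298), just outside the mouth and in line with the free lane at y=+45 mm. I'll back off and turn to line up with the tray axis.

```bash
python3 -m inch '[[-0.004,0,0,0,0.5],[-0.008,0,0,0,0.5],[-0.008,0,0,0,0.5],[-0.005,0,0,0,0.5],[0,0,0,-0.1,0.5],[0,0,0,-0.1,0.5],[0,0,0,-0.1,0.5],[0,0,0,-0.1,0.5],[0,0,0,-0.075,0.5],[0,0,0,0,0.5]]'
python3 - <<'E'
from h import *
go(wld([-.111-.045,.0455]),.03,101.1)
E
```

```text
t: 15.45
eef_pos: [0.494, 0.1045, 0.0303]
tcp_rot: [0.633, 0.774, -0.0, -0.0]
wrist_force: [1.2, 0.0, -0.1]
opening: 0.0216
t 15.45 pos [0.494  0.1045 0.0303] phi 101.39 open 0.021558868429191535 shift tool [0.0029 0.0245 0.0003] turn 0.005
```

```bash
python3 -m inch '[[0,0.006,0,0.005,0.5],[0,0.008,0,0,0.5],[0,0.007,0,0,0.5],[0.003,0.004,0,0,0.5],[0.003,0,0,0,0.5],[0.003,0,0,0,0.5],[0.003,0,0,0,0.5],[0.003,0,0,0,0.5],[0.003,0,0,0,0.5],[0.004,0,0,0,0.5],[0.005,0,0,0,0.5],[0.006,0,0,0,0.5]]'
python3 -m inch '[[0.007,0,0,0,0.5],[0.008,0,0,0,0.5],[0.008,0,0,0,0.5],[0.008,0,0,0,0.5],[0.008,0,0,0,0.5],[0.008,0,0,0,0.5],[0.007,0,0,0,0.5],[0.005,0,0,0,0.5],[0.003,0,0,0,0.5],[0.001,0,0,0,0.5],[0,0,0,0,0.5]]'
python3 - <<'E'
from h import *
s=env.sense();p=s["eef_pos"];Rm=R.from_quat(s["tcp_rot"]).as_matrix()
print(p,tray(p[:2]+.0283*Rm[:2,0]))
c=capture("side");cv2.imwrite(f"pics/side6.png",c["pixels"][...,::-1]);blobs(world(c),.02,.028,.4)
E
```

```text
t: 16.45
eef_pos: [0.5123, 0.1426, 0.0303]
tcp_rot: [0.637, 0.771, -0.0, 0.0]
wrist_force: [-0.4, -0.6, -0.3]
opening: 0.0213
t: 17.37
eef_pos: [0.5004, 0.2044, 0.0303]
tcp_rot: [0.636, 0.771, 0.0, -0.0]
wrist_force: [0.4, -0.9, 0.4]
opening: 0.0214
[0.50039715 0.20435176 0.03025118] [-0.03393124  0.04435598]
[263.  82.] n 112 mean [ 0.6255 -0.6746  0.024 ] z98 0.0275 circ 0.6243 -0.6757 0.0576 rect [ 624. -675.] [115.  22.] 8.5
[262.  88.] n 112 mean [ 0.6186 -0.6309  0.0243] z98 0.0277 circ 0.6203 -0.6311 0.06 rect [ 620. -632.] [120.  22.] 6.8
[260. 100.] n 92 mean [ 0.6134 -0.5587  0.0239] z98 0.0277 circ 0.6133 -0.5604 0.0696 rect [ 613. -559.] [139.  10.] 6.6
[179. 131.] n 32 mean [ 0.8281 -0.3451  0.0244] z98 0.0279 circ 0.8288 -0.3486 0.0219 rect [ 828. -346.] [44.  8.] 15.8
[137. 190.] n 68 mean [ 0.8554 -0.0855  0.0242] z98 0.0277 circ 0.859 -0.0961 0.0399 rect [855. -85.] [80. 25.] 19.9
[118. 229.] n 68 mean [0.8462 0.0432 0.0242] z98 0.0276 circ 0.8518 0.0358 0.0342 rect [848.  45.] [68. 27.] 23.8
[180. 329.] n 32 mean [0.6245 0.2516 0.0256] z98 0.028 circ 0.6256 0.2501 0.0226 rect [625. 250.] [ 3. 45.] 12.2
[248. 332.] n 371 mean [0.496  0.2333 0.0237] z98 0.0262 circ 0.4932 0.2286 0.0258 rect [494. 233.] [44. 39.] 16.3
[ 59. 351.] n 98 mean [0.83   0.3295 0.0242] z98 0.028 circ 0.8182 0.3336 0.0306 rect [827. 329.] [61. 19.] 64.5
[ 84. 370.] n 93 mean [0.768  0.3516 0.0238] z98 0.0276 circ 0.7792 0.3454 0.0328 rect [770. 347.] [65. 18.] 79.7
[196. 372.] n 425 mean [0.5727 0.319  0.0236] z98 0.026 circ 0.5728 0.3182 0.0204 rect [573. 319.] [39. 39.] 72.0
```

View pics/side6.png

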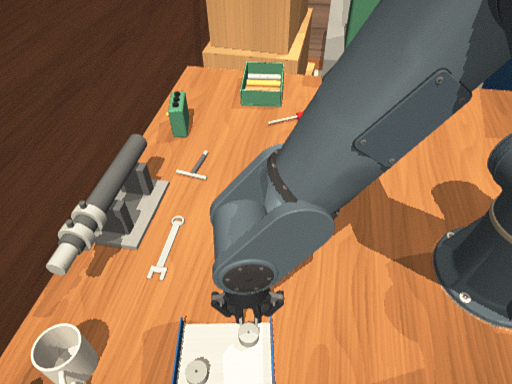

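Offcut B is entering in its lane at (248,335), with clearance to A and the wall. I'll push 70 mm more, then withdraw.

```bash
python3 -m inch '[[0.003,0,0,0,0.5],[0.006,0,0,0,0.5],[0.008,0,0,0,0.5],[0.008,0,0,0,0.5],[0.008,0,0,0,0.5],[0.008,0,0,0,0.5],[0.008,0,0,0,0.5],[0.007,0,0,0,0.5],[0.006,0,0,0,0.5],[0.004,0,0,0,0.5],[0.003,0,0,0,0.5],[0.001,0,0,0,0.5]]'
python3 -m inch '[[0,0,0,0,0.5],[-0.004,0,0,0,0.5],[-0.008,0,0,0,0.5],[-0.014,0,0,0,0.5],[-0.02,0,0,0,0.5],[-0.025,0,0,0,0.5],[-0.025,0,0,0,0.5],[-0.02,0,-0.015,0,0.5],[-0.02,0,-0.025,0,0.5],[-0.02,0,-0.025,0,0.5],[-0.02,0,-0.025,0,0.5]]'
python3 - <<'E'
from h import *
C=np.array([.486,-.313]);t=wld([-.28,.158]);u=(t-C)/np.linalg.norm(t-C);ph=np.degrees(np.arctan2(u[1],u[0]));print(ph,np.linalg.norm(t-C),C-.055*u)
go(C-.058*u,.12,101.1)
c=capture("side");cv2.imwrite(f"pics/side7.png",c["pixels"][...,::-1]);blobs(world(c),.02,.028,.4)
E
```

```text
t: 18.42
eef_pos: [0.487, 0.2733, 0.0303]
tcp_rot: [0.636, 0.771, -0.0, 0.0]
wrist_force: [0.5, -0.7, 0.3]
opening: 0.0213
t: 19.33
eef_pos: [0.5203, 0.0977, 0.1212]
tcp_rot: [0.637, 0.771, -0.0, -0.0]
wrist_force: [0.2, 0.1, -0.2]
opening: 0.0214
101.03458700213 0.2871345956864132 [ 0.49652708 -0.36698315]
t 19.3333 pos [0.5203 0.0977 0.1212] phi 100.88 open 0.02144588918925607 shift tool [-0.4548 -0.111   0.0013] turn -0.0038
[180. 131.] n 29 mean [ 0.826  -0.3458  0.024 ] z98 0.0276 circ 0.8284 -0.3479 0.0218 rect [ 827. -345.] [43.  8.] 18.0
[138. 190.] n 73 mean [ 0.8528 -0.0861  0.024 ] z98 0.0278 circ 0.8596 -0.0963 0.0403 rect [855. -85.] [80. 26.] 20.4
[119. 229.] n 73 mean [0.8462 0.0427 0.0239] z98 0.0277 circ 0.8531 0.0337 0.0341 rect [848.  44.] [68. 25.] 24.8
[179. 339.] n 27 mean [0.6208 0.2686 0.0248] z98 0.0277 circ 0.6203 0.2706 0.0181 rect [621. 271.] [ 3. 36.] 11.1
[ 59. 351.] n 99 mean [0.8293 0.3287 0.0241] z98 0.0279 circ 0.8189 0.3333 0.0306 rect [827. 329.] [61. 18.] 63.6
[ 84. 370.] n 94 mean [0.7674 0.3524 0.024 ] z98 0.0278 circ 0.7781 0.3472 0.0312 rect [770. 349.] [62. 17.] 75.5
[196. 372.] n 420 mean [0.5727 0.319  0.0238] z98 0.0264 circ 0.5734 0.3185 0.0202 rect [573. 318.] [38. 39.] 45.0
[248. 372.] n 418 mean [0.4829 0.3027 0.0238] z98 0.0262 circ 0.483 0.3019 0.0199 rect [483. 303.] [38. 38.] 75.4
```

View pics/side7.png

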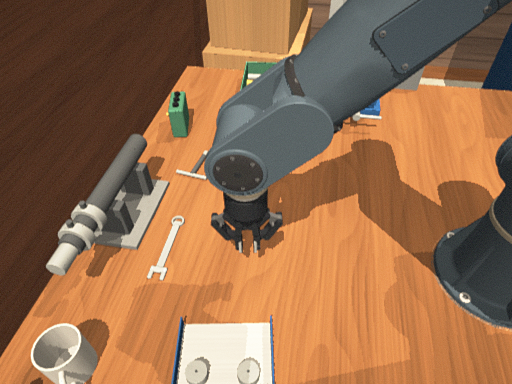

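A at (197,371) and B at (248,371) both lie in the tray. I'll go behind C at safe height.

```bash
python3 -m inch '[[-0.02,-0.005,0,0,0.5],[-0.03,-0.007,0,0,0.5],[-0.03,-0.007,0,0,0.5],[-0.03,-0.007,0,0,0.5],[-0.03,-0.007,0,0,0.5],[-0.03,-0.007,0,0,0.5],[-0.03,-0.007,0,0,0.5],[-0.03,-0.007,0,0,0.5]]'
python3 -m inch '[[-0.03,-0.008,0,0,0.5],[-0.03,-0.008,0,0,0.5],[-0.03,-0.008,0,0,0.5],[-0.03,-0.008,0,0,0.5],[-0.03,-0.008,0,0,0.5],[-0.03,-0.008,0,0,0.5],[-0.03,-0.007,0,0,0.5],[-0.015,-0.002,0,0,0.5],[0,0,0,0,0.5]]'
python3 - <<'E'
from h import *
C=np.array([.486,-.313])
go(C-.058*TX,.03,101.1)
for n in("top","side"):
    c=capture(n);cv2.imwrite(f"pics/{n}8.png",c["pixels"][...,::-1]);print(n);blobs(world(c),.02,.028,.4)
E
```

```text
t: 20.05
eef_pos: [0.5103, -0.1385, 0.1202]
tcp_rot: [0.637, 0.771, -0.0, -0.0]
wrist_force: [0.2, 0.5, -0.4]
opening: 0.0213
t: 20.8
eef_pos: [0.4966, -0.3715, 0.12]
tcp_rot: [0.638, 0.77, -0.0, 0.001]
wrist_force: [-0.1, -0.1, -0.9]
opening: 0.021
t 20.8 pos [ 0.4966 -0.3715  0.12  ] phi 100.74 open 0.02102794461953151 shift tool [0.0016 0.0009 0.09  ] turn -0.0063
top
[ 17. 125.] n 55 mean [0.761  0.5478 0.024 ] z98 0.0278 circ 0.762 0.5471 0.0414 rect [762. 548.] [ 5. 83.] 85.1
[ 76. 121.] n 26 mean [0.7694 0.3814 0.0233] z98 0.0275 circ 0.7672 0.3816 0.013 rect [769. 383.] [10. 25.] 32.3
[454. 160.] n 252 mean [ 0.6231 -0.6802  0.0245] z98 0.0279 circ 0.6249 -0.6887 0.0602 rect [ 624. -681.] [120.  22.] 5.9
[ 13. 147.] n 25 mean [0.6963 0.5544 0.0242] z98 0.0279 circ 0.6962 0.5537 0.0209 rect [696. 554.] [ 7. 42.] 77.3
[438. 162.] n 238 mean [ 0.6201 -0.636   0.0247] z98 0.0277 circ 0.6201 -0.6411 0.0599 rect [ 620. -637.] [119.  22.] 5.8
[422. 163.] n 244 mean [ 0.6162 -0.5926  0.0244] z98 0.0278 circ 0.6154 -0.5974 0.0599 rect [ 615. -594.] [119.  23.] 5.4
[ 29. 188.] n 53 mea
[... 1500 characters left out ...]
.] [31. 13.] 15.1
[119. 229.] n 66 mean [0.846  0.0426 0.0236] z98 0.0274 circ 0.8545 0.0333 0.0353 rect [849.  45.] [70. 25.] 24.9
[ 60. 351.] n 103 mean [0.8288 0.3286 0.0239] z98 0.0276 circ 0.819 0.3332 0.0306 rect [827. 329.] [61. 19.] 62.7
[ 84. 371.] n 90 mean [0.7683 0.3528 0.0239] z98 0.0276 circ 0.7789 0.345 0.0327 rect [770. 346.] [65. 19.] 81.8
[174. 371.] n 31 mean [0.6097 0.3246 0.0243] z98 0.0278 circ 0.6095 0.3246 0.0201 rect [611. 325.] [ 3. 40.] 11.5
[196. 372.] n 424 mean [0.5727 0.3192 0.0238] z98 0.0263 circ 0.5733 0.3187 0.0202 rect [573. 319.] [38. 39.] 79.3
[248. 372.] n 426 mean [0.4828 0.3027 0.0237] z98 0.0262 circ 0.4831 0.3021 0.02 rect [483. 302.] [39. 39.] 71.8
```

View pics/side8.png

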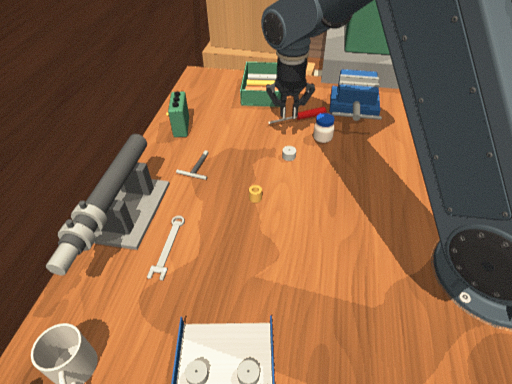

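View pics/top8.png

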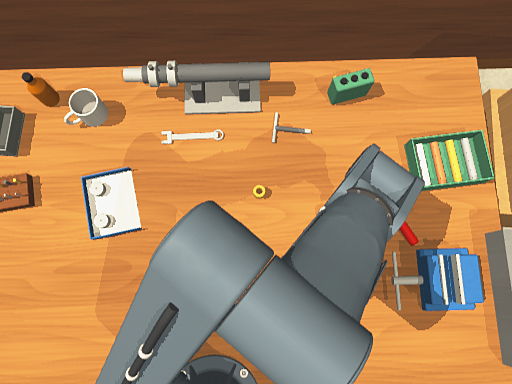

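Offcut C is at (289,153) in the side view with the fingers behind it. The jar at (324,128) and the screwdriver are clear of the descent. I'll descend and push leg 1 straight along the tray axis, which stays well away from the bush.

```bash
python3 -m inch '[[0.001,0.001,0.012,-0.006,0.5],[0,0,0.012,0,0.5],[0,0,0.012,0,0.5],[0,0,0.012,0,0.5],[0,0,0.012,0,0.5],[0,0,0.012,0,0.5],[0,0,0.008,0,0.5],[0,0,0.006,0,0.5],[0,0,0.004,0,0.5],[0,0,0,0,0.5]]'
python3 -m inch '[[0.006,0,0,0,0.5],[0.006,0,0,0,0.5],[0.004,0,0,0,0.5],[0.004,0,0,0,0.5],[0.003,0,0,0,0.5],[0.003,0,0,0,0.5],[0.003,0,0,0,0.5],[0.003,0,0,0,0.5],[0.003,0,0,0,0.5],[0.004,0,0,0,0.5],[0.005,0,0,0,0.5],[0.007,0,0,0,0.5]]'
python3 -m inch '[[0.008,0,0,0,0.5],[0.008,0,0,0,0.5],[0.008,0,0,0,0.5],[0.008,0,0,0,0.5],[0.008,0,0,0,0.5],[0.008,0,0,0,0.5],[0.007,0,0,0,0.5],[0.006,0,0,0,0.5],[0.005,0,0,0,0.5],[0.003,0,0,0,0.5],[0.001,0,0,0,0.5]]'
python3 - <<'E'
from h import *
s=env.sense();p=s["eef_pos"];Rm=R.from_quat(s["tcp_rot"]).as_matrix()
print(p,p[:2]+.0283*Rm[:2,0],tray(p[:2]+.0283*Rm[:2,0]))
c=capture("side");cv2.imwrite(f"pics/side9.png",c["pixels"][...,::-1]);blobs(world(c),.02,.028,.4)
E
```

```text
t: 21.73
eef_pos: [0.4985, -0.3664, 0.0295]
tcp_rot: [0.634, 0.773, 0.0, -0.0]
wrist_force: [0.0, 0.1, 0.8]
opening: 0.0214
t: 22.73
eef_pos: [0.4888, -0.3163, 0.0304]
tcp_rot: [0.634, 0.773, 0.0, 0.0]
wrist_force: [-0.0, -0.9, 1.1]
opening: 0.0212
t: 23.65
eef_pos: [0.475, -0.2474, 0.0303]
tcp_rot: [0.634, 0.773, -0.0, -0.0]
wrist_force: [-0.0, -2.1, 1.1]
opening: 0.0209
[ 0.47499158 -0.24743776  0.0302947 ] [ 0.46944491 -0.21968664] [-0.47223346  0.15664806]
[254.  82.] n 47 mean [ 0.6548 -0.6717  0.0244] z98 0.0273 circ 0.6544 -0.6716 0.0271 rect [ 654. -672.] [17. 54.] 86.8
[254.  88.] n 49 mean [ 0.6495 -0.6282  0.0242] z98 0.027 circ 0.6512 -0.6263 0.0287 rect [ 651. -630.] [57. 16.] 3.2
[252. 100.] n 56 mean [ 0.6408 -0.556   0.0237] z98 0.0279 circ 0.6416 -0.5567 0.0414 rect [ 641. -556.] [82. 11.] 7.0
[317. 110.] n 52 mean [ 0.4219 -0.5311  0.0228] z98 0.0262 circ 0.4214 -0.5321 0.0286 rect [ 422. -533.] [56. 22.] 29.1
[179. 131.] n 33 mean [ 0.8264 -0.3454  0.024 ] z98 0.0275 circ 0.8286 -0.3483 0.0212 rect [ 828. -345.] [42.  8.] 18.0
[290. 172.] n 154 mean [ 0.4717 -0.220
[... 303 characters left out ...]
 [31. 10.] 12.1
[120. 229.] n 65 mean [0.8416 0.0429 0.0241] z98 0.0278 circ 0.8531 0.0334 0.0342 rect [848.  45.] [68. 27.] 24.0
[178. 346.] n 33 mean [0.6183 0.2812 0.0249] z98 0.028 circ 0.6182 0.2805 0.0208 rect [619. 281.] [ 4. 41.] 12.0
[ 60. 351.] n 95 mean [0.8289 0.3284 0.024 ] z98 0.0274 circ 0.8184 0.3329 0.0311 rect [826. 329.] [62. 19.] 64.4
[ 84. 370.] n 98 mean [0.768  0.3507 0.0237] z98 0.0279 circ 0.7818 0.3435 0.0344 rect [771. 345.] [69. 21.] 83.9
[196. 372.] n 424 mean [0.5727 0.319  0.0237] z98 0.0262 circ 0.5731 0.3187 0.0202 rect [573. 319.] [38. 39.] 44.6
[248. 372.] n 423 mean [0.4829 0.3027 0.0235] z98 0.0258 circ 0.4827 0.3023 0.0199 rect [483. 302.] [39. 38.] 25.0
```

View pics/side9.png

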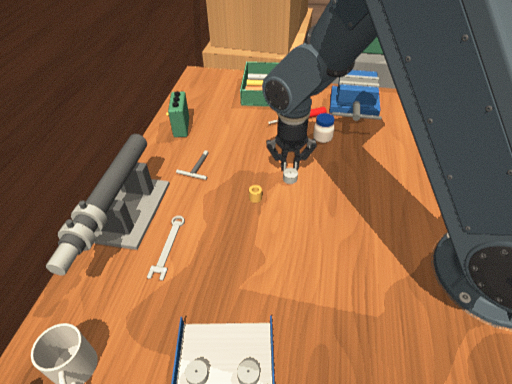

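Offcut C is cradled at (290,175), and the bush at (255,193) is untouched. Continuing.

```bash
python3 -m inch '[[0.003,0,0,0,0.5],[0.006,0,0,0,0.5],[0.008,0,0,0,0.5],[0.008,0,0,0,0.5],[0.008,0,0,0,0.5],[0.008,0,0,0,0.5],[0.008,0,0,0,0.5],[0.008,0,0,0,0.5],[0.008,0,0,0,0.5],[0.008,0,0,0,0.5],[0.008,0,0,0,0.5],[0.008,0,0,0,0.5]]'
python3 -m inch '[[0.008,0,0,0,0.5],[0.008,0,0,0,0.5],[0.008,0,0,0,0.5],[0.008,0,0,0,0.5],[0.008,0,0,0,0.5],[0.008,0,0,0,0.5],[0.008,0,0,0,0.5],[0.008,0,0,0,0.5],[0.007,0,0,0,0.5],[0.005,0,0,0,0.5],[0.003,0,0,0,0.5],[0.001,0,0,0,0.5]]'
python3 - <<'E'
from h import *
s=env.sense();p=s["eef_pos"];Rm=R.from_quat(s["tcp_rot"]).as_matrix()
d=p[:2]+.0283*Rm[:2,0]
print(p,d,tray(d))
t=wld([-.11,0]);u=t-d;print(np.degrees(np.arctan2(u[1],u[0])),np.linalg.norm(u))
c=capture("side");cv2.imwrite(f"pics/side10.png",c["pixels"][...,::-1])
E
```

```text
t: 24.7
eef_pos: [0.4575, -0.1598, 0.0303]
tcp_rot: [0.634, 0.773, -0.0, -0.0]
wrist_force: [0.6, -1.4, 0.2]
opening: 0.0211
t: 25.7
eef_pos: [0.4419, -0.0817, 0.0303]
tcp_rot: [0.634, 0.773, -0.0, -0.0]
wrist_force: [0.3, -0.6, 0.6]
opening: 0.0214
[ 0.44190468 -0.08171537  0.03030493] [ 0.43635488 -0.05396488] [-0.30327404  0.15712509]
62.02642084207732 0.24916650005494886
```

View pics/side10.png

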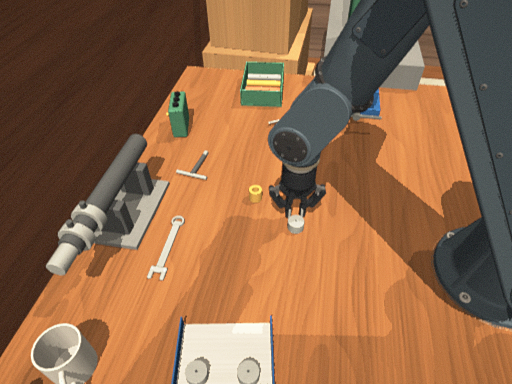

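Offcut C is at (297,224), past the bush. I'll back off and turn for the diagonal leg.

```bash
python3 -m inch '[[-0.004,0,0,0,0.5],[-0.008,0,0,0,0.5],[-0.009,0,0,0,0.5],[-0.005,0,0,0,0.5],[0,0,0,0.1,0.5],[0,0,0,0.1,0.5],[0,0,0,0.1,0.5],[0,0,0,0.1,0.5],[0,0,0,0.1,0.5],[0,0,0,0.1,0.5],[0,0,0,0.085,0.5],[0,0,0,0,0.5]]'
python3 - <<'E'
from h import *
c=capture("side");P=world(c);blobs(P[200:260,250:340],.02,.028,.4)
d=np.array([.4363,-.054]);u=np.array([np.cos(np.radians(62)),np.sin(np.radians(62))])
go(d-.048*u,.03,62)
E
```

```text
t: 26.75
eef_pos: [0.4472, -0.1083, 0.0303]
tcp_rot: [0.858, 0.513, 0.0, 0.0]
wrist_force: [-0.6, 0.3, 0.3]
opening: 0.021
[46. 22.] n 174 mean [ 0.4382 -0.0512  0.0236] z98 0.026 circ 0.4393 -0.0524 0.0209 rect [438. -52.] [39. 38.] 32.7
t 26.8 pos [ 0.4471 -0.1083  0.0303] phi 62.08 open 0.02159513129230824 shift tool [-0.0051 -0.035   0.0003] turn 0.0014
```

```bash
python3 -m inch '[[-0.005,-0.004,0,0,0.5],[0,-0.008,0,0,0.5],[0,-0.01,0,0,0.5],[0,-0.008,0,0,0.5],[0,-0.004,0,0,0.5],[0.004,0,0,0,0.5],[0.003,0,0,0,0.5],[0.003,0,0,0,0.5],[0.003,0,0,0,0.5],[0.003,0,0,0,0.5],[0.003,0,0,0,0.5],[0.003,0,0,0,0.5]]'
python3 -m inch '[[0.004,0,0,0,0.5],[0.005,0,0,0,0.5],[0.007,0,0,0,0.5],[0.008,0,0,0,0.5],[0.008,0,0,0,0.5],[0.008,0,0,0,0.5],[0.008,0,0,0,0.5],[0.008,0,0,0,0.5],[0.008,0,0,0,0.5],[0.007,0,0,0,0.5],[0.004,0,0,0,0.5],[0.001,0,0,0,0.5]]'
python3 - <<'E'
from h import *
s=env.sense();p=s["eef_pos"];Rm=R.from_quat(s["tcp_rot"]).as_matrix()
d=p[:2]+.0283*Rm[:2,0]
print(p,d,tray(d))
t=wld([-.11,0]);u=t-d;print(np.degrees(np.arctan2(u[1],u[0])),np.linalg.norm(u))
c=capture("side");cv2.imwrite(f"pics/side11.png",c["pixels"][...,::-1])
blobs(world(c)[200:345,200:340],.02,.028,.4)
E
```

```text
t: 27.8
eef_pos: [0.4252, -0.0765, 0.0303]
tcp_rot: [0.857, 0.515, -0.0, 0.0]
wrist_force: [0.6, -0.8, 0.2]
opening: 0.0214
t: 28.8
eef_pos: [0.461, -0.0089, 0.0303]
tcp_rot: [0.857, 0.516, 0.0, 0.0]
wrist_force: [0.2, -0.9, 0.3]
opening: 0.0213
[ 0.46095871 -0.00894518  0.03028787] [0.47420995 0.01606071] [-0.24188496  0.10647432]
62.22433684775183 0.16956696144833294
[77. 42.] n 240 mean [0.473  0.0161 0.0236] z98 0.0271 circ 0.4664 0.0116 0.0312 rect [470.  11.] [58. 39.] 54.5
```

View pics/side11.png

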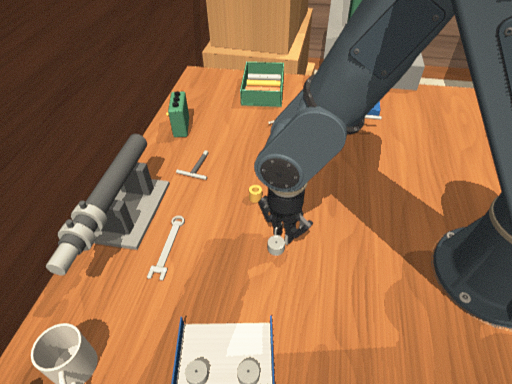

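Offcut C is in the cradle at (276,245) and on course. The remaining diagonal is about 0.168 m.

```bash
python3 -m inch '[[0.003,0,0,0,0.5],[0.006,0,0,0,0.5],[0.008,0,0,0,0.5],[0.008,0,0,0,0.5],[0.008,0,0,0,0.5],[0.008,0,0,0,0.5],[0.008,0,0,0,0.5],[0.008,0,0,0,0.5],[0.008,0,0,0,0.5],[0.008,0,0,0,0.5],[0.008,0,0,0,0.5],[0.008,0,0,0,0.5]]'
python3 -m inch '[[0.008,0,0,0,0.5],[0.008,0,0,0,0.5],[0.008,0,0,0,0.5],[0.008,0,0,0,0.5],[0.008,0,0,0,0.5],[0.008,0,0,0,0.5],[0.008,0,0,0,0.5],[0.007,0,0,0,0.5],[0.006,0,0,0,0.5],[0.004,0,0,0,0.5],[0.002,0,0,0,0.5],[0,0,0,0,0.5]]'
python3 -m inch '[[-0.004,0,0,0,0.5],[-0.008,0,0,0,0.5],[-0.009,0,0,0,0.5],[-0.005,0,0,0,0.5],[0,0,0,-0.1,0.5],[0,0,0,-0.1,0.5],[0,0,0,-0.1,0.5],[0,0,0,-0.1,0.5],[0,0,0,-0.1,0.5],[0,0,0,-0.1,0.5],[0,0,0,-0.085,0.5],[0,0,0,0,0.5]]'
python3 - <<'E'
from h import *
c=capture("side");cv2.imwrite(f"pics/side12.png",c["pixels"][...,::-1])
P=world(c);blobs(P[200:345,190:340],.02,.028,.4)
go(wld([-.11-.045,0]),.03,101.1)
E
```

```text
t: 29.85
eef_pos: [0.5027, 0.0698, 0.0303]
tcp_rot: [0.857, 0.515, 0.0, -0.0]
wrist_force: [-0.7, -0.6, -0.4]
opening: 0.0216
t: 30.85
eef_pos: [0.5377, 0.1356, 0.0303]
tcp_rot: [0.857, 0.515, 0.0, 0.0]
wrist_force: [-0.4, 1.1, -0.5]
opening: 0.0213
t: 31.85
eef_pos: [0.5251, 0.1117, 0.0303]
tcp_rot: [0.633, 0.774, -0.0, -0.0]
wrist_force: [0.5, -0.3, -0.5]
opening: 0.0216
[38. 94.] n 278 mean [0.5518 0.1635 0.0237] z98 0.0261 circ 0.5519 0.1625 0.0202 rect [552. 163.] [37. 38.] 12.3
t 31.9 pos [0.5251 0.1118 0.0304] phi 101.17 open 0.02129006093492069 shift tool [0.0028 0.038  0.0004] turn 0.0012
```

View pics/side12.png

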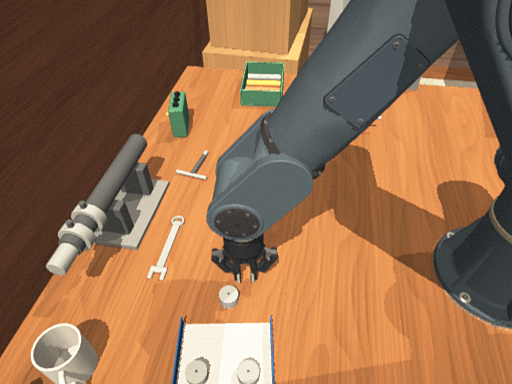

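Offcut C is at (229,297), aligned between A and B. I'll shift sideways and make the final straight push to about the middle of the tray.

```bash
python3 -m inch '[[0,0.006,0,0,0.5],[0,0.01,0,0,0.5],[0,0.01,0,0,0.5],[0,0.007,0,0,0.5],[0.003,0.003,0,0,0.5],[0.003,0,0,0,0.5],[0.003,0,0,0,0.5],[0.003,0,0,0,0.5],[0.003,0,0,0,0.5],[0.003,0,0,0,0.5],[0.004,0,0,0,0.5],[0.005,0,0,0,0.5]]'
python3 -m inch '[[0.006,0,0,0,0.5],[0.008,0,0,0,0.5],[0.008,0,0,0,0.5],[0.008,0,0,0,0.5],[0.008,0,0,0,0.5],[0.007,0,0,0,0.5],[0.006,0,0,0,0.5],[0.004,0,0,0,0.5],[0.001,0,0,0,0.5],[0,0,0,0,0.5]]'
python3 - <<'E'
from h import *
s=env.sense();p=s["eef_pos"];Rm=R.from_quat(s["tcp_rot"]).as_matrix()
print(p,tray(p[:2]+.0283*Rm[:2,0]))
c=capture("side");cv2.imwrite(f"pics/side13.png",c["pixels"][...,::-1]);blobs(world(c)[280:,170:280],.02,.028,.4)
E
```

```text
t: 32.9
eef_pos: [0.5552, 0.1461, 0.0303]
tcp_rot: [0.634, 0.773, -0.0, 0.0]
wrist_force: [-0.3, 0.4, -0.4]
opening: 0.0214
t: 33.73
eef_pos: [0.5444, 0.201, 0.0303]
tcp_rot: [0.634, 0.773, 0.0, -0.0]
wrist_force: [1.1, -0.3, 0.1]
opening: 0.0212
[0.54435712 0.20103142 0.03028702] [-0.04567276  0.00204746]
[56. 47.] n 350 mean [0.5394 0.2303 0.0237] z98 0.0266 circ 0.5368 0.2253 0.0258 rect [540. 228.] [39. 45.] 3.5
[26. 92.] n 422 mean [0.5728 0.3189 0.0237] z98 0.0263 circ 0.5732 0.318 0.0203 rect [573. 318.] [38. 39.] 45.6
[78. 92.] n 430 mean [0.4828 0.3029 0.0236] z98 0.026 circ 0.4826 0.3019 0.0202 rect [483. 302.] [39. 38.] 78.4
```

View pics/side13.png

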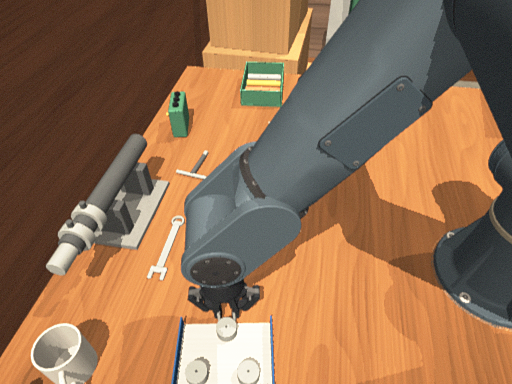

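Offcut C is entering centrally at (227,330). I'll push about 46 mm more, then withdraw and lift clear.

```bash
python3 -m inch '[[0.003,0,0,0,0.5],[0.005,0,0,0,0.5],[0.007,0,0,0,0.5],[0.008,0,0,0,0.5],[0.008,0,0,0,0.5],[0.006,0,0,0,0.5],[0.005,0,0,0,0.5],[0.003,0,0,0,0.5],[0.001,0,0,0,0.5],[0,0,0,0,0.5]]'
python3 -m inch '[[-0.004,0,0,0,0.5],[-0.008,0,0,0,0.5],[-0.014,0,0,0,0.5],[-0.02,0,0,0,0.5],[-0.02,0,0,0,0.5],[-0.02,0,-0.01,0,0.5],[-0.02,0,-0.02,0,0.5],[-0.02,0,-0.025,0,0.5],[-0.02,0,-0.03,0,0.5],[0,0,-0.03,0,0.5],[0,0,0,0,0.5],[0,0,0,0,0.5]]'
python3 - <<'E'
from h import *
s=env.sense();print(s["t"],s["eef_pos"],s["wrist_force"])
for n in("top","side"):
    c=capture(n);cv2.imwrite(f"pics/{n}14.png",c["pixels"][...,::-1])
    P=world(c);blobs(P,.02,.037,.38);m=P[...,2]
for p in([.5728,.319],[.4828,.3028]):print(tray(p))
E
```

```text
t: 34.62
eef_pos: [0.5353, 0.2461, 0.0303]
tcp_rot: [0.634, 0.773, 0.0, -0.0]
wrist_force: [-0.4, -0.7, 0.1]
opening: 0.0214
t: 35.62
eef_pos: [0.5647, 0.1013, 0.1468]
tcp_rot: [0.635, 0.773, 0.001, 0.001]
wrist_force: [0.3, -0.1, -0.7]
opening: 0.0214
35.6167 [0.56473029 0.1013249  0.14675271] [ 0.25514943 -0.06932642 -0.7497911 ]
[201.  96.] n 44 mean [0.8324 0.0236 0.0285] z98 0.0369 circ 0.848 0.0279 0.0314 rect [843.  19.] [26. 62.] 60.4
[51. 99.] n 61 mean [0.8363 0.4542 0.0289] z98 0.0368 circ 0.8443 0.4637 0.0243 rect [838. 456.] [20. 48.] 47.6
[345.  96.] n 96 mean [ 0.8206 -0.3908  0.0289] z98 0.0369 circ 0.838 -0.3999 0.057 rect [ 822. -398.] [114.  41.] 82.3
[ 84. 102.] n 73 mean [0.8223 0.3595 0.0287] z98 0.0369 circ 0.8129 0.352 0.0323 rect [821. 360.] [21. 64.] 44.9
[244.  98.] n 28 mean [ 0.8212 -0.1001  0.0284] z98 0.0358 circ 0.8224 -0.1002 0.0146 rect [ 821. -100.] [29.  5.] 89.2
[ 97. 117.] n 73 mean [0.776  0.3184 0.0289] z98 0.0364 circ 0.792 0.3318 0.0381 rect [781. 322.] [30. 76.] 42.4
[ 14. 133.] n 162 mean [0.7342 0.5514 0.0285] z98 0.0366 circ 0.7411 0.5613
[... 1847 characters left out ...]
84 0.0284] z98 0.0307 circ 0.4486 0.2549 0.0609 rect [448. 255.] [  3. 122.] 11.2
[ 59. 350.] n 222 mean [0.8287 0.3291 0.0289] z98 0.0366 circ 0.817 0.3336 0.032 rect [826. 329.] [64. 21.] 62.7
[225. 352.] n 378 mean [0.5306 0.2761 0.0237] z98 0.0263 circ 0.5308 0.2755 0.0199 rect [531. 275.] [37. 39.] 14.0
[ 83. 369.] n 201 mean [0.7681 0.3516 0.0284] z98 0.0363 circ 0.7811 0.3437 0.0344 rect [771. 345.] [69. 20.] 84.5
[196. 372.] n 424 mean [0.5725 0.319  0.0237] z98 0.0263 circ 0.5726 0.3183 0.0204 rect [573. 319.] [39. 39.] 49.2
[248. 372.] n 423 mean [0.4828 0.3027 0.0237] z98 0.0259 circ 0.4825 0.3023 0.0201 rect [483. 302.] [38. 39.] 50.7
[ 0.0362706 -0.0487098]
[0.0377484 0.0427068]
```

View pics/side14.png

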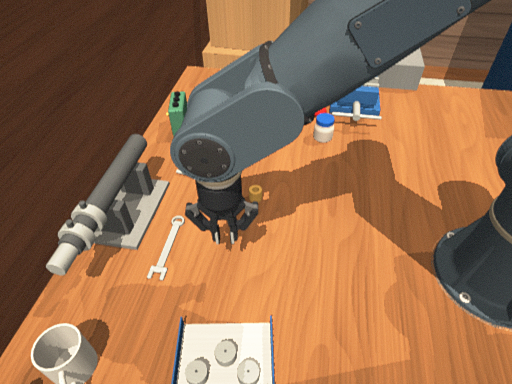

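View pics/top14.png

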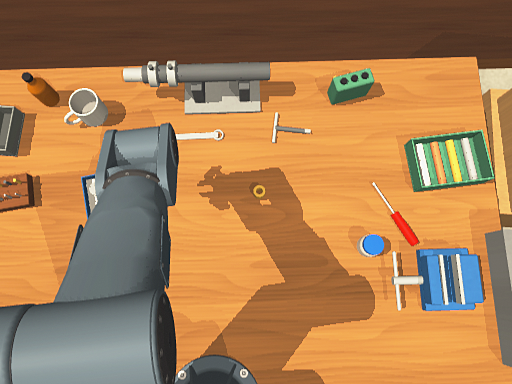

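All three offcuts lie in the tray at (197,371), (248,371) and (226,352). The bush at (255,192) and the other bystanders are unmoved, and the gripper is clear, so I'm handing in.

```bash
python3 - <<'E'
from h import *
print(tray([.5306,.2758]));print(env.job_done())
E
```

```text
[0.002036 0.001026]
the job is handed in; nothing more can be done
None
```

All three offcuts were swept into the blue catch tray and the job was handed in at about 36 s of the 72 s allowed. I used the partly closed fingers (21 mm gap) as a cradle and pushed at about 0.1 m/s or slower. The hand-in reports no verdict.

**Offcuts:** my last check put them, in the tray frame, at about (36, -49), (38, 43) and (2, 1) mm. Their tops stood at about 24–26 mm, so they lie flat, and all three are well inside the limits.

**Bystanders:** the bush measured within 1 mm of its starting place. The visible part of the screwdriver measured within about 2 mm of its start. The jar, the chuck key and the wrench looked unmoved in the pictures; I did not measure them again, and the arm partly hid the wrench in the last top view.

**Forces:** the wrist force printed at the end of each move stayed within about 3 N.

**Disagreements:** the two cameras differed by up to about 4 mm in y, which was harmless here. The arm hid most of the tray in the last top view, so the final offcut positions rest mainly on the side camera.

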